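# Point-and-check before starting a tensile test

### The arm

A 6-joint arm with a two-finger parallel gripper is mounted at the origin on the work surface. World frame = base frame: x ahead of the robot, y to its left, z up, the work surface at z = 0. Lengths are in mm, angles in rad, forces in N, time in s.
With the tool pointing down it reaches from about 425 to 1125 mm from the base axis. Payload 14.9 kg.
Tool frame: the origin (TCP) lies at the very end of the fingers, on their centre line; the grasp point (between the pads) lies 19 mm behind it (r.grip_depth is the distance from the TCP to the grasp point, in mm); z points along the fingers, x is the direction in which the jaws open and shut, and the axes are right-handed (so a half turn about z gives the same grasp; the last joint's range is limited). The gripper opens to 91 mm and grips with 3 to 60 N. Pads are 32 mm wide; open, the fingers measure 118 mm over their backs; the gripper's body (76 mm by 178 mm) begins 60 mm behind the grasp point.
Start: joints at [1.142, 0.379, 1.734, -0, 1.028, -0.033], TCP at [269.891, 645.892, 213.932] pointing down, gripper open.
Joint ranges: [-2.77, 2.77], [-0.74, 2.19], [0, 2.66], [-1.06, 4.2], [0.31, 2.87], [-3.08, 3.08]. Speed limits (rad/s): [1.89, 1.89, 2.39, 3.14, 3.14, 3.14].

### API

Orientations are given as a unit quaternion [x, y, z, w].
In Python, from workcell import telemetry, optics, workorder, r gives the robot as it stands. The module is installed in compiled form; this text tells all that it offers.
- The arm moves only by the tool arm_command, never from a script. Its argument "commands" is a list that holds one entry, the list of rows, each a list of 7 numbers: the turn, a rotation vector about the tool's x, y, z each as a share of 0.15 rad, from -1 to 1, then the shift along the tool's x, y, z each as a share of 0.04 m, from -1 to 1, then the opening, from 0 (shut) to 1 (fully open). A call has exactly 8 rows; each row shifts and turns the commanded pose from where the row before left it, along the tool's axes as they then stand; what a row does not reach is not made up. A row lasts 1/10 s, in which the tool goes at most 50 mm and 8.59 degrees, less where a joint would pass 70% of its speed; a pose out of reach is approached as far as the arm can. A call with a number of a shift or a turn outside -1 to 1 is refused whole. A call with a gripper value outside its range is refused whole. The fingers move at their own pace and stop on an object; "force" is the grip in N (left out, the last holds). Time passes only in rows, so rows that do not move let the fingers close, or fill a call up. It gives the time, the measured TCP pose, the force and the opening at its end, in the units of the state.
- telemetry.sense(): the state, without advancing time (a new reading comes with each control period).
- optics.capture(name): name is "scene" or "side" or "wrist"; returns a dict with "color" (400x640x3 uint8, blue, green, red), "vfov" (degrees; the focal length in pixels is half the picture's height over the tangent of half this angle, whatever the lens; pixels are square), "cx", "cy" (the principal point, pixels), "dist_coeffs" ([k1, k2, p1, p2, k3] as OpenCV has them; the pictures are not rectified), "xyz" and "orientation" of the camera in the world; the wrist camera has in their place "mount" (4x4, takes a point from camera to tool coordinates, whose origin is the TCP and whose axes are the tool frame's). Camera axes: x right, y up, looking along -z (the intrinsics and any distortion apply to the point x, -y, -z); pixel columns grow to the right and rows downward; lengths in mm; the calibration is good to about 2 mm. A picture is of the moment at which its call begins: read the wrist's pose just before it. There is no depth.
- workorder.job_done(): hands the job in, once; it reports no verdict.
Trained networks look in a picture, given as the dict that the camera call returned (one of the last four; its "shot" number tells which), for a name from the list of things; names that differ only in an ending like _2 or _b are one class to them, and where a whole thing is asked for, a point or a joint stands for the part that bears it (a point fixed in the world has none). Each returns a list of dicts, best first, with "confidence" (0 to 1); they miss things now and then, are a little off and sometimes report something else, mostly with a low value. They report only what shows in the picture. A call takes as long as a camera call. They do not tell look-alikes from the thing itself.
- optics.spot_in(picture, label): "extent" ([centre column, centre row, width, height] in pixels, round what is visible of it).
- optics.tip_of(picture, label): "point" ([row, column] in pixels: a listed point, or the origin of a listed thing).
The state is a dict: "time_s": time; "q": joint angles; "joint_vel": joint speeds; "tau": joint torques, N m; "tcp_pos": TCP position; "tcp_rot": TCP orientation; "contact_force": force on the tool from outside, world axes, zero at the start; "ft_torque": the same for the moment, N m; "gripper_width": opening from 0.0 (shut) to 1.0 (fully open).
Only numpy, scipy, OpenCV 4.12 (cv2) and the standard library are available. Lean on these libraries where they do the work, as an engineer would, in place of code of your own. Each camera call takes 0.05 s, during which the arm holds its last target.

### The job

Do the point-and-check before a tensile test: with the fingertips, point down at the middle of the red emergency-stop button from 2 to 4 cm above it for about two seconds, then point in the same way at the middle of the orange specimen in the tray, without touching either. Only then press the green start button until it latches fully in, and draw the hand clear. Leave the other button, the specimens and the loose things on the table untouched.

Things in the scene. Friction and masses are not known exactly. Their poses are not given: they have to be found in the camera images.
- panel: White operator box fixed to the table, 100 x 290 x 60 mm (x, y, z) with a grey top face at z = 61.5 mm; origin at the centre of its underside, z up. Its long side is its y axis. On top, in a row along its y, 85 mm apart, stand three round controls (red emergency stop, green start, blue zero button) in an order that changes.
- estop_top (a point): Top centre of the red mushroom emergency-stop button: head 40 mm across on a yellow collar 45 mm across, top 32 mm above the box's top face. It must not be touched.
- estop_mount: Yellow collar, 45 mm across, 6 mm high, that carries the red mushroom; origin at the centre of its underside on the box's top face, z up.
- estop (a joint): Travel of the red emergency stop (m): 0 = up, 0.006 = fully down; a spring pushes it back up. It must stay at 0.
- start_top (a point): Top centre of the green start button: flat-topped round cap 30 mm across in a steel collar 45 mm across; its top is 19 mm above the box's top face and 13 mm above the collar. The point moves down with the cap.
- start (a joint): Travel of the green start button (m): 0 = out (as at the start), 0.006 = fully in. It moves straight down against about 4 N of friction and stays where it is pushed; it never comes back by itself.
- zero_top (a point): Top centre of the blue zero button, same size as the green one. It must not be touched.
- zero_mount: Steel collar, 45 mm across, 6 mm high, that carries the blue button; origin at the centre of its underside.
- zero (a joint): Travel of the blue zero button (m): 0 = up, 0.006 = down; sprung. It must stay at 0.
- tray: Grey open specimen tray fixed to the table, 160 x 172 x 14 mm (x, y, z), floor and walls 4 mm thick, two low dividers make three lanes along its x axis, about 55 mm apart; origin at the centre of its underside. One flat specimen lies in each lane, in an order that changes.
- orange_mid (a point): Centre of the upper face of the orange specimen (the one to be tested next), 8 mm above the table; x along the specimen.
- spec_orange: Orange dog-bone test specimen, loose, lying flat, 134 x 20 x 4 mm, 10 mm wide in the middle, 12 g; origin at the centre of its underside, x along it.
- spec_white: White dog-bone specimen, same shape, loose, lying in the tray; origin at the centre of its underside. Leave alone.
- spec_blue: Blue dog-bone specimen, same shape, loose, lying in the tray; origin at the centre of its underside. Leave alone.
- vial: Small amber jar with a black cap, 36 mm across, 75 mm high, standing loose behind the tray; origin at the centre of its underside. Leave alone.
- jar: White-labelled clear jar with a white cap, 60 mm across, 85 mm high, loose, towards the back of the table; origin at the centre of its underside. Leave alone.
- sled: Square steel weight 63 x 63 x 22 mm with a brass knob to 38 mm, loose, towards the back; origin at the centre of its underside. Leave alone.
- driver: Blue-handled screwdriver 170 mm long, lying loose on the table along the near side of the operator box; its x axis runs along it. Leave alone.
There are look-alikes about, which are no part of the job. Of the things like the spec_orange, leave any that is black; of the rest the smaller one is meant.

How it is judged:
By the outcome, as a careful person would: the job done as asked, in the order asked, and still so for the second after the job is handed in, with the robot touching nothing.
It also fails if it takes over 51 s, if anything falls off the work surface, if the arm or the gripper's body presses on something with over 40 N, if the wrist force passes 120 N, or if a joint passes its speed limit or range.

## Working session

There is one attempt and no reset: what is moved stays moved. The work goes in short steps, Python scripts to look and compute and a tool call to move; the robot and the scene stay as the last step left them, time stands still between calls to the robot, and variables do not carry over. Pictures are saved under pics/ and viewed, and the job is handed in when it is done.

Besides the shell and the picture viewer there is one more tool, called after ">>>" by a JSON object that holds its "method" and its "body". arm_command: Moves the arm, as the interface text tells. Shift numbers are shares of 0.04 m and turn numbers shares of 0.15 rad, none past 1 either way. Its arguments: {"type":"object","properties":{"commands":{"type":"array","items":{"type":"array","items":{"type":"array","items":{"type":"number","minimum":-1,"maximum":1}}}},"force":{"type":"number"}},"required":["commands"]}

```bash
mkdir -p pics
cat > h.py <<'E'
import numpy as np, cv2
from scipy.spatial.transform import Rotation as R
from workcell import telemetry, optics, workorder, r
def campose(p, st=None):
    if 'mount' in p and p.get('mount') is not None:
        M=np.array(p['mount'],float); T=np.eye(4); T[:3,:3]=R.from_quat(st['tcp_rot']).as_matrix(); T[:3,3]=st['tcp_pos']
        W=T@M; return W[:3,:3],W[:3,3]
    return R.from_quat(p['orientation']).as_matrix(),np.array(p['xyz'],float)
def K(p):
    f=200/np.tan(np.radians(p['vfov'])/2); return np.array([[f,0,p['cx']],[0,f,p['cy']],[0,0,1.]])
def ray(p,uv,st=None):
    Rm,t=campose(p,st)
    n=cv2.undistortPoints(np.array([[uv]],float),K(p),np.array(p['dist_coeffs'],float))[0,0]
    d=Rm@np.array([n[0],-n[1],-1.]); return t,d/np.linalg.norm(d)
def atz(p,uv,z,st=None):
    t,d=ray(p,uv,st); return t+d*(z-t[2])/d[2]
def tri(rays):
    A=np.zeros((3,3));b=np.zeros(3)
    for t,d in rays:
        P=np.eye(3)-np.outer(d,d);A+=P;b+=P@t
    x=np.linalg.solve(A,b); return x,[float(np.linalg.norm((np.eye(3)-np.outer(d,d))@(x-t))) for t,d in rays]
def proj(p,X,st=None):
    Rm,t=campose(p,st); c=Rm.T@(np.array(X,float)-t); c=np.array([c[0],-c[1],-c[2]])
    return cv2.projectPoints(c.reshape(1,1,3),np.zeros(3),np.zeros(3),K(p),np.array(p['dist_coeffs'],float))[0].ravel()
E
cat > a.py <<'E'
from h import *
import pickle
st=telemetry.sense(); print({k:np.round(v,3).tolist() for k,v in st.items()})
names=['estop_top','start_top','zero_top','orange_mid']
ps={}
for c in ['scene','side','wrist']:
    st=telemetry.sense(); p=optics.capture(c); ps[c]=(p,st)
    cv2.imwrite(f'pics/{c}0.png',p['color'])
    print(c,{k:v for k,v in p.items() if k!='color'})
    for n in names:
        for d in optics.tip_of(p,n)[:4]: print(c,n,np.round(d['point'],1),round(d['confidence'],2))
pickle.dump(ps,open('ps0.pkl','wb'))
E
python3 a.py
```

```text
{'time_s': 0.0, 'q': [1.142, 0.379, 1.735, -0.0, 1.029, -0.033], 'joint_vel': [0.002, -0.001, -0.001, -0.001, -0.002, -0.001], 'tau': [-0.002, -76.375, -43.436, 0.065, 0.043, -0.0], 'tcp_pos': [269.717, 645.527, 213.299], 'tcp_rot': [0.832, 0.554, -0.0, 0.0], 'contact_force': [0.064, -1.096, -0.833], 'ft_torque': [-0.017, -0.046, -0.027], 'gripper_width': 0.999}
scene {'vfov': 43.645678487479536, 'cx': 316.3143451466734, 'cy': 193.70311085493958, 'dist_coeffs': array([-0.08388083,  0.        ,  0.        ,  0.        ,  0.        ]), 'xyz': array([1139.16793913,  750.9551208 ,  740.03075185]), 'orientation': array([0.15290037, 0.45371249, 0.83936592, 0.25735445]), 'shot': 1}
scene estop_top [259.9 427.6] 0.67
scene estop_top [243.8 224.9] 0.58
scene estop_top [220.7 382.2] 0.55
scene start_top [219.  383.2] 0.51
scene orange_mid [155.2 239.9] 0.72
scene orange_mid [172.4 281.2] 0.61
side {'vfov': 43.50509732143664, 'cx': 329.2867794353866, 'cy': 202.63311139906196, 'dist_coeffs': array([-0.11312299,  0.        ,  0.        ,  0.        ,  0.        ]), 'xyz': array([419.40234157, 696
[... 153 characters left out ...]
art_top [268.4 352.2] 0.65
side zero_top [300.8 341.2] 0.62
side orange_mid [119.6 351.7] 0.88
side orange_mid [159.7 362.9] 0.78
side orange_mid [169.5 441.3] 0.76
wrist {'vfov': 58.6812110094438, 'cx': 317.15085265717005, 'cy': 203.54657841905578, 'dist_coeffs': array([-0.07058868,  0.        ,  0.        ,  0.        ,  0.        ]), 'mount': array([[ 9.99998732e-01, -1.25357063e-03, -9.81953128e-04,
         2.01777770e-01],
       [-1.48880006e-03, -9.54795778e-01, -2.97258820e-01,
        -8.47619569e+01],
       [-5.64929777e-04,  2.97259905e-01, -9.54796434e-01,
        -1.70860346e+02],
       [ 0.00000000e+00,  0.00000000e+00,  0.00000000e+00,
         1.00000000e+00]]), 'shot': 3}
```

View pics/scene0.png

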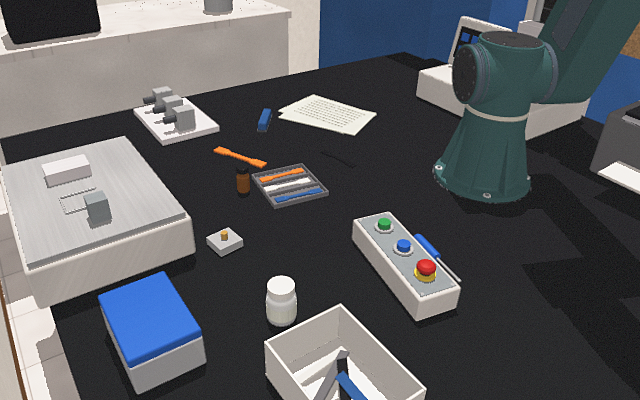

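View pics/side0.png

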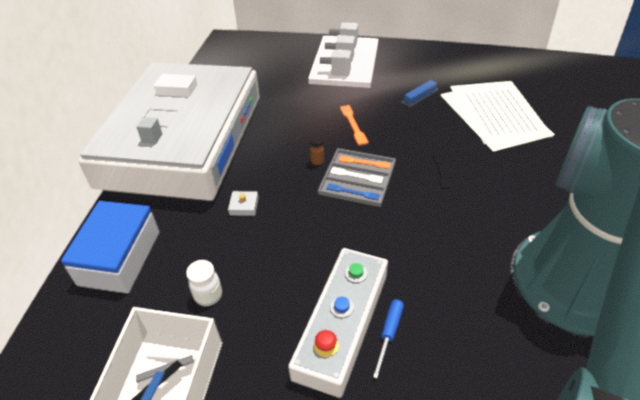

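View pics/wrist0.png

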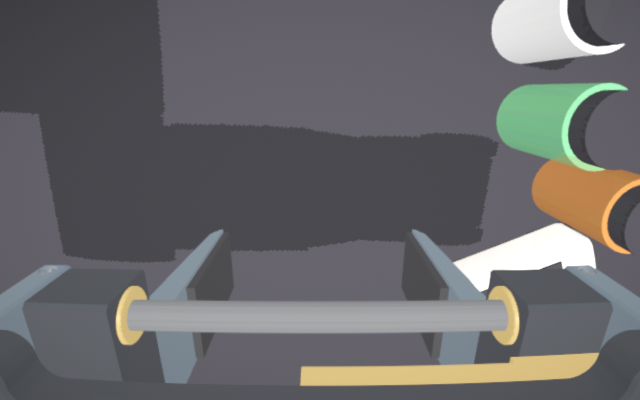

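The scene picture shows green (384,223), blue (403,246) and red (426,267) controls. Orange-class look-alikes are the tray orange (281,173), an orange outside the tray (240,156) and a black one (340,158). In the side picture the same three are at (363,160), (353,124) and (441,170), with the buttons at green (355,270), blue (342,304) and red (326,340). Next I triangulate and check the crop.

```bash
cat > b.py <<'E'
from h import *
import pickle
ps=pickle.load(open('ps0.pkl','rb'))
ps_,pd=ps['scene'][0],ps['side'][0]
st=ps['scene'][1]
print('tcp in scene/side',proj(ps_,st['tcp_pos']),proj(pd,st['tcp_pos']),'base',proj(ps_,[0,0,0]),proj(pd,[0,0,0]))
def two(n,a,b):
    x,e=tri([ray(ps_,a),ray(pd,b)]); print(n,np.round(x,1),np.round(e,1))
two('estop',(427.6,259.9),(326,338)); two('green',(383.2,219),(352.2,268.4))
two('orangetray',(281.2,172.4),(362.9,159.7)); two('orangeout',(239.9,155.2),(351.7,119.6))
# colour centroids
for nm,(p,_) in [(k,ps[k]) for k in('scene','side')]:
    hsv=cv2.cvtColor(p['color'],cv2.COLOR_BGR2HSV)
    for c,lo,hi in [('red',(0,150,80),(4,255,255)),('green',(50,120,50),(80,255,255)),('blue',(100,150,80),(125,255,255)),('orange',(7,150,120),(18,255,255)),('yellow',(22,150,120),(35,255,255))]:
        m=cv2.inRange(hsv,lo,hi); k,l,s,ce=cv2.connectedComponentsWithStats(m)
        for i in range(1,k):
            if s[i,4]>25: print(nm,c,s[i].tolist(),np.round(ce[i],1))
a=ps_['color'][140:220,200:350]; b=pd['color'][90:220,300:460]
cv2.imwrite('pics/c1.png',cv2.resize(a,None,fx=5,fy=5,interpolation=2)); cv2.imwrite('pics/c2.png',cv2.resize(b,None,fx=4.5,fy=4.5,interpolation=2))
E
python3 b.py
```

```text
tcp in scene/side [701.05858519 277.45593364] [484.13777777 611.04680877] base [480.75618602 175.38099325] [576.90953578 279.0511681 ]
estop [507.9 260.9  95. ] [1.4 1.4]
green [482.   97.6  87.1] [1.5 1.5]
orangetray [ 502.3 -312.9   14.6] [1.1 1.1]
orangeout [ 551.7 -478.1   14.8] [6.3 6.3]
scene red [417, 259, 19, 16, 216] [425.8 266. ]
scene green [378, 218, 13, 12, 122] [383.9 223.4]
scene blue [319, 0, 41, 68, 752] [333.7  29.6]
scene blue [350, 0, 56, 62, 585] [370.8  35.4]
scene blue [381, 0, 19, 15, 62] [389.9   5.1]
scene blue [398, 0, 13, 9, 43] [404.2   4.6]
scene blue [403, 0, 125, 63, 2538] [465.7  20.5]
scene blue [374, 6, 14, 19, 77] [380.5  14.3]
scene blue [379, 13, 33, 28, 131] [393.2  25.3]
scene blue [349, 20, 14, 18, 62] [356.1  27.9]
scene blue [392, 21, 11, 22, 59] [397.2  32.5]
scene blue [461, 32, 9, 10, 62] [464.7  36.7]
scene blue [471, 35, 8, 9, 44] [474.1  39.1]
scene blue [337, 54, 13, 11, 47] [341.8  59.1]
scene blue [586, 54, 54, 70, 2132] [615.7  88.3]
scene blue [322, 59, 12, 9, 35] [327.4  63.5]
scene blue [258, 109, 13, 20, 152] [263.9 118.1]
scen
[... 319 characters left out ...]
, 15, 168] [281.2 174.7]
scene yellow [414, 269, 22, 13, 126] [424.3 276.3]
side red [316, 331, 20, 19, 294] [325.1 339.9]
side green [350, 264, 12, 13, 132] [355.6 270. ]
side blue [218, 137, 15, 36, 191] [224.8 154.6]
side blue [328, 185, 15, 5, 44] [334.3 187.5]
side blue [364, 194, 14, 5, 36] [371.2 195.6]
side blue [61, 200, 90, 72, 3935] [106.1 235.5]
side blue [335, 298, 13, 14, 151] [341.2 304.5]
side blue [381, 299, 23, 42, 524] [392.4 318.8]
side blue [142, 373, 21, 27, 178] [152.2 386.4]
side orange [341, 106, 28, 40, 304] [355.9 129.3]
side orange [340, 157, 49, 11, 136] [364.2 162.2]
side orange [315, 341, 22, 11, 43] [325.7 347.8]
side yellow [315, 347, 19, 9, 52] [323.5 352.5]
```

View pics/c1.png

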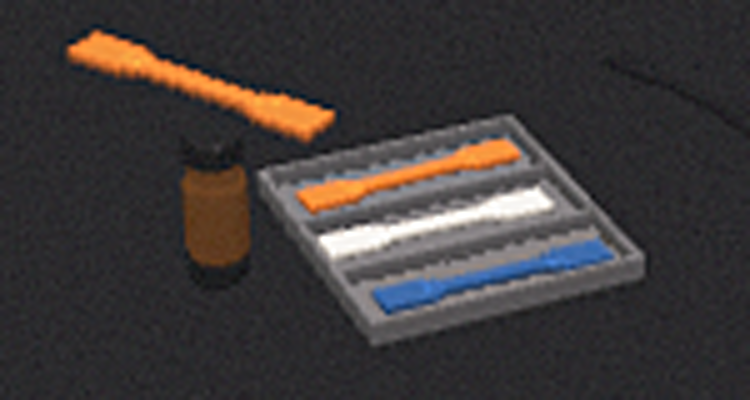

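View pics/c2.png

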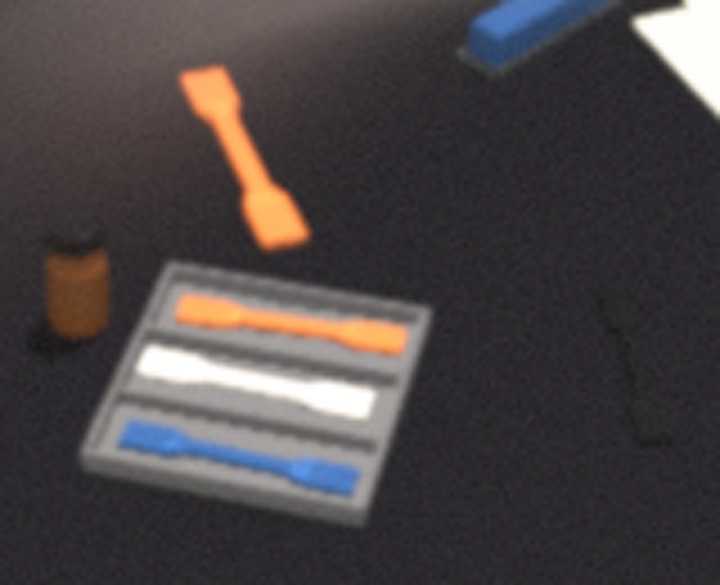

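```bash
cat > c.py <<'E'
from h import *
import pickle
ps=pickle.load(open('ps0.pkl','rb'))
S,D=ps['scene'][0],ps['side'][0]
for n,z,a,b in [('red',93.5,(427.6,259.9),(326,338)),('greenblob',76,(383.9,223.4),(355.6,270)),('blueblob',76,(403.4,245.2),(341.2,304.5)),('redblob',86,(425.8,266),(325.1,339.9)),('orange',8,(281.2,174.7),(364.2,162.2)),('orangeout',4,(240.2,156.6),(355.9,129.3)),]:
    x,e=tri([ray(S,a),ray(D,b)])
    print(n,'tri',np.round(x,1),np.round(e[0],1),'z-plane',np.round(atz(S,a,z),1),np.round(atz(D,b,z),1))
# outlines
for n,z,a,b in [('tray orange ends',8,(261,180),(303,170)),('out ends',4,(215,150),(265,164))]:
    print(n,np.linalg.norm(atz(S,a,z)-atz(S,b,z)))
for n,z,a,b in [('tray orange ends',8,(340,159),(389,165)),('out ends',4,(343,107),(367,144))]:
    print(n,np.linalg.norm(atz(D,a,z)-atz(D,b,z)))
E
python3 c.py
```

```text
red tri [507.9 260.9  95. ] 1.4 z-plane [505.9 258.1  93.5] [507.7 261.6  93.5]
greenblob tri [475.4  92.4  71.7] 1.2 z-plane [480.2  98.2  76. ] [475.3  94.1  76. ]
blueblob tri [492.8 176.1  71.5] 0.8 z-plane [497.4 181.   76. ] [492.6 178.   76. ]
redblob tri [510.  259.1  80.7] 0.6 z-plane [515.2 263.8  86. ] [509.5 261.4  86. ]
orange tri [ 499.1 -317.9    2.8] 0.5 z-plane [ 503.8 -309.4    8. ] [ 498.8 -312.7    8. ]
orangeout tri [ 541.4 -485.9   -9.2] 6.2 z-plane [ 549.3 -475.7    4. ] [ 537.6 -458.2    4. ]
tray orange ends 131.74927455823914
out ends 183.9040388728154
tray orange ends 131.29574178292424
out ends 191.55918533125788
```

The crops confirm the choice: the tray orange measures about 131 mm (134 expected). The one outside is about 185 mm, so it is larger, and the third is black. I move towards the panel to measure from above, shutting the fingers on the way.

>>> {"method": "arm_command", "body": {"commands": [[[0, 0, 0, -0.4, 0.5, 0, 0], [0, 0, 0, -0.73, 0.87, 0, 0], [0, 0, 0, -0.73, 0.87, 0, 0], [0, 0, 0, -0.73, 0.87, 0, 0], [0, 0, 0, -0.73, 0.87, 0, 0], [0, 0, 0, -0.73, 0.87, 0, 0], [0, 0, 0, -0.73, 0.87, 0, 0], [0, 0, 0, -0.73, 0.87, 0, 0]]]}}

```text
time_s: 1.55
tcp_pos: [428.7, 339.3, 214.2]
tcp_rot: [0.832, 0.554, 0.0, -0.0]
contact_force: [0.8, 0.6, 0.4]
gripper_width: 0.329
```

>>> {"method": "arm_command", "body": {"commands": [[[0, 0, 0, -0.73, 0.87, 0, 0], [0, 0, 0, -0.73, 0.87, 0, 0], [0, 0, 0, -0.4, 0.5, 0, 0], [0, 0, 0, 0, 0, 0, 0], [0, 0, 0, 0, 0, 0, 0], [0, 0, 0, 0, 0, 0, 0], [0, 0, 0, 0, 0, 0, 0], [0, 0, 0, 0, 0, 0, 0]]]}}

```text
time_s: 2.35
tcp_pos: [481.7, 238.4, 213.9]
tcp_rot: [0.832, 0.555, -0.0, 0.0]
contact_force: [0.7, -0.0, -0.2]
gripper_width: 0.001
```

```bash
cat > w.py <<'E'
from h import *
import pickle,sys
tag=sys.argv[1]; names=sys.argv[2:]
st=telemetry.sense(); print({k:np.round(st[k],3).tolist() for k in('time_s','q','tcp_pos','tcp_rot','contact_force','gripper_width')})
p=optics.capture('wrist'); cv2.imwrite(f'pics/w{tag}.png',p['color']); pickle.dump((p,st),open(f'w{tag}.pkl','wb'))
Z={'estop_top':93.5,'start_top':80.5,'zero_top':80.5,'orange_mid':8}
for n in names:
    for d in optics.tip_of(p,n)[:3]:
        v,u=d['point']; print(n,np.round((u,v),1),round(d['confidence'],2),np.round(atz(p,(u,v),Z[n],st),1))
E
python3 w.py 1 estop_top start_top zero_top
```

```text
{'time_s': 2.35, 'q': [0.416, 0.123, 2.063, -0.0, 0.956, -0.76], 'tcp_pos': [481.749, 238.396, 213.895], 'tcp_rot': [0.832, 0.555, -0.0, 0.0], 'contact_force': [0.73, -0.006, -0.174], 'gripper_width': 0.001}
estop_top [354.8 220. ] 0.94 [513.8 261.1  93.5]
start_top [170.2 244.8] 0.78 [475.7  91.6  80.5]
zero_top [259.6 227.6] 0.75 [492.3 177.5  80.5]
```

View pics/w1.png

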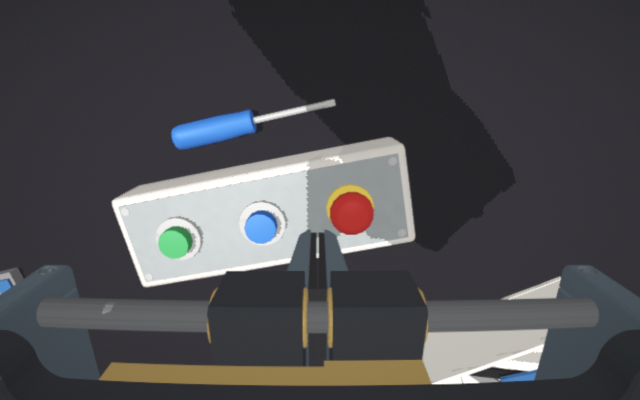

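```bash
cat > f.py <<'E'
from h import *
import pickle
from scipy.optimize import least_squares
ps=pickle.load(open('ps0.pkl','rb')); w=pickle.load(open('w1.pkl','rb'))
obs=[]
for nm,(p,st) in [('scene',ps['scene']),('side',ps['side']),('w1',w)]:
    hsv=cv2.cvtColor(p['color'],cv2.COLOR_BGR2HSV)
    for j,(c,lo,hi,near) in enumerate([('green',(45,90,40),(85,255,255),(480,95,78)),('blue',(98,120,60),(125,255,255),(494,179,78)),('red',(0,150,60),(6,255,255),(510,262,85))]):
        m=cv2.inRange(hsv,lo,hi)
        if c=='red': m|=cv2.inRange(hsv,(172,150,60),(180,255,255))
        k,l,s,ce=cv2.connectedComponentsWithStats(m); q=proj(p,near,st)
        i=min((i for i in range(1,k) if s[i,4]>25),key=lambda i:np.linalg.norm(ce[i]-q))
        print(nm,c,s[i].tolist(),np.round(ce[i],1),np.round(q,1)); obs.append((p,st,j,ce[i],nm))
th=np.linspace(0,2*np.pi,40,endpoint=False); circ=np.c_[np.cos(th),np.sin(th)]
def pred(p,st,c,r,z0,z1):
    P=[proj(p,[c[0]+r*a,c[1]+r*b,z],st) for z in(z0,z1) for a,b in circ]
    h=cv2.convexHull(np.array(P,np.float32)); M=cv2.moments(h); return np.array([M['m10'],M['m01']])/M['m00']
def ctr(x,j): return np.array([x[0]+85*(j-1)*np.sin(x[2]),x[1]+85*(j-1)*np.cos(x[2])])
def res(x,which=None,red=False):
    o=[]
    for p,st,j,ce,nm in obs:
        if j==2 and not red: continue
        if which and nm not in which: continue
        o+=list(pred(p,st,ctr(x,j),*((15,67.5,80.5) if j<2 else (20,81.5,93.5)))-ce)
    return np.array(o)
for wh in (None,('w1',),('scene','side')):
  for red in(False,True):
    s=least_squares(res,[492,178,.18],args=(wh,red),x_scale=[1,1,.01]); x=s.x
    print(wh,red,np.round(x,3),'green',np.round(ctr(x,0),1),'blue',np.round(ctr(x,1),1),'red',np.round(ctr(x,2),1)); print(np.round(s.fun,1))
E
python3 f.py
```

```text
scene green [378, 218, 13, 12, 125] [383.8 223.3] [383.1 222. ]
scene blue [397, 239, 14, 13, 145] [403.2 245.2] [404.  243.4]
scene red [417, 259, 19, 16, 238] [425.8 266.6] [426.9 264.9]
side green [349, 263, 14, 15, 158] [355.7 270. ] [353.2 269.5]
side blue [335, 297, 14, 16, 178] [341.4 304.2] [340.4 304.3]
side red [315, 331, 21, 20, 302] [325.1 340.1] [324.8 340.5]
w1 green [159, 227, 33, 31, 803] [174.9 242. ] [176.5 246.4]
w1 blue [245, 211, 32, 32, 802] [260.6 226.6] [262.3 227.7]
w1 red [331, 193, 42, 41, 1392] [351.3 212.9] [353.3 212.7]
None False [4.93252e+02 1.76913e+02 1.99000e-01] green [476.5  93.6] blue [493.3 176.9] red [510.  260.2]
[-0.1 -0.7  0.2 -0.9 -0.7  0.3 -0.4  0.4 -0.1  0.1 -0.2 -0.3]
None True [4.92949e+02 1.77128e+02 1.95000e-01] green [476.5  93.7] blue [492.9 177.1] red [509.4 260.5]
[-0.  -0.7  0.3 -0.9  1.  -3.  -0.7  0.4 -0.3  0.5  0.2 -0.9  0.   0.1
 -0.1 -0.6  0.5  0.7]
('w1',) False [4.93555e+02 1.76964e+02 2.03000e-01] green [476.4  93.7] blue [493.6 177. ] red [510.7 260.2]
[-0.  0.  0. -0.]
('w1',) True [4.92983e+02 1.77023e+02 1.89000e-01] green [477.   93.5] blue [493. 177.] red [509.  260.5]
[ 0.1  0.6 -0.2 -0.6  0.4  0.3]
('scene', 'side') False [4.92466e+02 1.77202e+02 1.88000e-01] green [476.6  93.7] blue [492.5 177.2] red [508.3 260.7]
[-0.1 -0.7  0.5 -0.9 -0.8  0.4 -0.   0.5]
('scene', 'side') True [4.93615e+02 1.77257e+02 1.92000e-01] green [477.4  93.8] blue [493.6 177.3] red [509.9 260.7]
[-0.3 -0.6  0.1 -0.7  0.9 -2.9 -1.2  0.4 -0.6  0.5 -0.1 -0.9]
```

Three cameras agree within about 1 px (scene red row 3 px off): red (509.5, 260.5), blue (493, 177), green (476.6, 93.7). The spacing is 85 mm and the heights fit. Now I go to 30 mm above red.

>>> {"method": "arm_command", "body": {"commands": [[[0, 0, 0, 0.3, 0.15, 0.4, 0], [0, 0, 0, 0.3, 0.15, 0.7, 0], [0, 0, 0, 0.18, 0.13, 0.7, 0], [0, 0, 0, 0, 0, 0.46, 0], [0, 0, 0, 0, 0, 0, 0], [0, 0, 0, 0, 0, 0, 0], [0, 0, 0, 0, 0, 0, 0], [0, 0, 0, 0, 0, 0, 0]]]}}

```text
time_s: 3.35
tcp_pos: [510.6, 260.1, 124.8]
tcp_rot: [0.832, 0.554, 0.001, 0.0]
contact_force: [-0.8, -1.2, 0.1]
gripper_width: 0.009
```

```bash
cat > g.py <<'E'
from h import *
import sys
st=telemetry.sense(); print({k:np.round(st[k],3).tolist() for k in('time_s','tcp_pos','contact_force')})
for c in('side','scene'):
    p=optics.capture(c); u=proj(p,st['tcp_pos']).astype(int); print(c,u)
    im=p['color']; x,y=np.clip(u[0]-75,0,490),np.clip(u[1]-60,0,280)
    cv2.imwrite(f'pics/{sys.argv[1]}_{c}.png',cv2.resize(im[y:y+120,x:x+150],None,fx=4,fy=4,interpolation=2))
E
python3 g.py red
```

```text
{'time_s': 3.35, 'tcp_pos': [510.567, 260.115, 124.775], 'contact_force': [-0.788, -1.184, 0.13]}
side [324 327]
scene [429 249]
```

View pics/red_side.png

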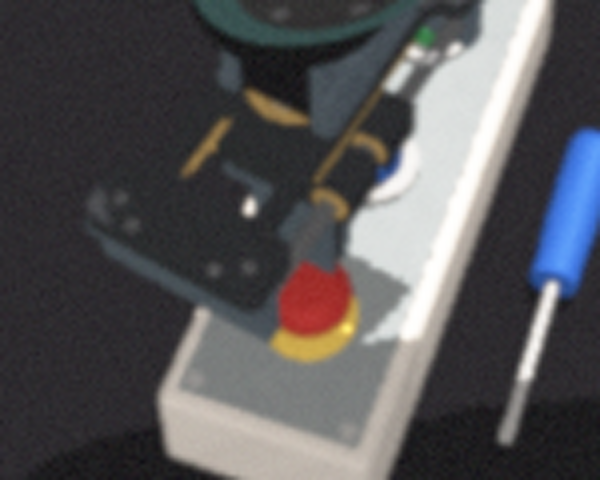

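View pics/red_scene.png

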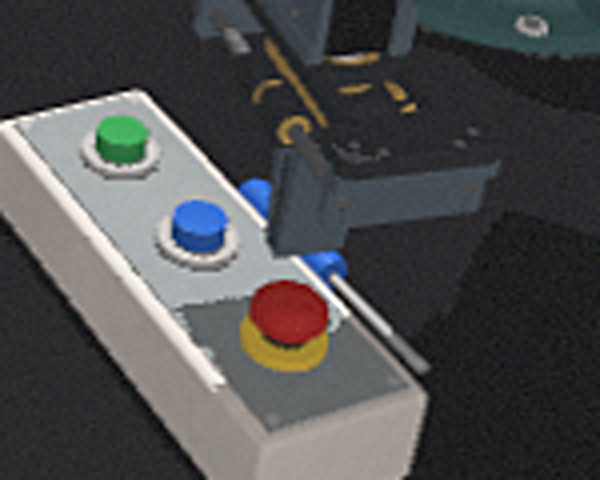

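The crops show the fingertips (scene crop (300,245)) straight above the red head (288,300), with a clear gap. Holding.

>>> {"method": "arm_command", "body": {"commands": [[[0, 0, 0, 0, 0, 0, 0], [0, 0, 0, 0, 0, 0, 0], [0, 0, 0, 0, 0, 0, 0], [0, 0, 0, 0, 0, 0, 0], [0, 0, 0, 0, 0, 0, 0], [0, 0, 0, 0, 0, 0, 0], [0, 0, 0, 0, 0, 0, 0], [0, 0, 0, 0, 0, 0, 0]]]}}

```text
time_s: 4.25
tcp_pos: [510.0, 259.8, 123.5]
tcp_rot: [0.832, 0.554, -0.0, -0.0]
contact_force: [0.2, -0.5, 0.3]
gripper_width: 0.005
```

>>> {"method": "arm_command", "body": {"commands": [[[0, 0, 0, 0, 0, 0, 0], [0, 0, 0, 0, 0, 0, 0], [0, 0, 0, 0, 0, 0, 0], [0, 0, 0, 0, 0, 0, 0], [0, 0, 0, 0, 0, 0, 0], [0, 0, 0, 0, 0, 0, 0], [0, 0, 0, 0, 0, 0, 0], [0, 0, 0, 0, 0, 0, 0]]]}}

```text
time_s: 5.05
tcp_pos: [510.0, 259.9, 123.5]
tcp_rot: [0.832, 0.554, -0.0, -0.0]
contact_force: [-1.1, -0.0, -0.2]
gripper_width: 0.002
```

>>> {"method": "arm_command", "body": {"commands": [[[0, 0, 0, 0, 0, 0, 0], [0, 0, 0, 0, 0, 0, 0], [0, 0, 0, 0, 0, 0, 0], [0, 0, 0, 0, 0, -0.5, 0], [0, 0, 0, 0, 0, -0.9, 0], [0, 0, 0, -0.4, 0.16, -0.5, 0], [0, 0, 0, -0.8, 0.32, 0, 0], [0, 0, 0, -0.93, 0.37, 0, 0]]]}}

```text
time_s: 5.85
tcp_pos: [508.8, 167.8, 200.4]
tcp_rot: [0.832, 0.555, 0.001, 0.0]
contact_force: [-0.4, -0.2, -0.1]
gripper_width: 0.005
```

>>> {"method": "arm_command", "body": {"commands": [[[0, 0, 0, -0.93, 0.37, 0, 0], [0, 0, 0, -0.93, 0.37, 0, 0], [0, 0, 0, -0.93, 0.37, 0, 0], [0, 0, 0, -0.93, 0.37, 0, 0], [0, 0, 0, -0.93, 0.37, 0, 0], [0, 0, 0, -0.93, 0.37, 0, 0], [0, 0, 0, -0.93, 0.37, 0, 0], [0, 0, 0, -0.93, 0.37, 0, 0]]]}}

```text
time_s: 6.65
tcp_pos: [502.8, -153.8, 199.7]
tcp_rot: [0.832, 0.554, 0.0, 0.0]
contact_force: [-0.4, 0.1, -0.9]
gripper_width: 0.003
```

>>> {"method": "arm_command", "body": {"commands": [[[0, 0, 0, -0.93, 0.37, 0, 0], [0, 0, 0, -0.93, 0.37, 0, 0], [0, 0, 0, -0.93, 0.37, 0, 0], [0, 0, 0, -0.5, 0.2, 0, 0], [0, 0, 0, 0, 0, 0, 0], [0, 0, 0, 0, 0, 0, 0], [0, 0, 0, 0, 0, 0, 0], [0, 0, 0, 0, 0, 0, 0]]]}}

```text
time_s: 7.45
tcp_pos: [500.7, -292.8, 199.5]
tcp_rot: [0.832, 0.555, 0.0, -0.0]
contact_force: [0.9, 0.7, 0.5]
gripper_width: 0.002
```

```bash
python3 w.py 2 orange_mid
```

```text
{'time_s': 7.45, 'q': [-0.569, 0.211, 1.988, 0.0, 0.943, -1.745], 'tcp_pos': [500.743, -292.78, 199.535], 'tcp_rot': [0.832, 0.555, 0.0, -0.0], 'contact_force': [0.883, 0.747, 0.517], 'gripper_width': 0.002}
orange_mid [296.7 187. ] 0.79 [ 501.8 -315.9    8. ]
orange_mid [183.8 278.4] 0.63 [ 551.5 -480.4    8. ]
```

View pics/w2.png

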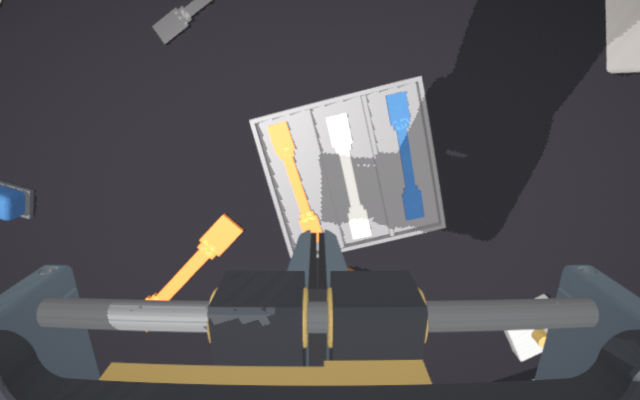

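The picture shows the tray orange from (281,125) to (313,237), lower end by the fingers, and the larger orange at (190,265). I take a second view, shifted to clear the fingers and check the height.

>>> {"method": "arm_command", "body": {"commands": [[[0, 0, 0, 0, 0.7, 0, 0], [0, 0, 0, 0, 0.8, 0, 0], [0, 0, 0, 0, 0, 0, 0], [0, 0, 0, 0, 0, 0, 0], [0, 0, 0, 0, 0, 0, 0], [0, 0, 0, 0, 0, 0, 0], [0, 0, 0, 0, 0, 0, 0], [0, 0, 0, 0, 0, 0, 0]]]}}

```text
time_s: 8.35
tcp_pos: [555.8, -316.8, 199.7]
tcp_rot: [0.832, 0.554, 0.0, 0.0]
contact_force: [0.0, -0.2, 0.7]
gripper_width: 0.002
```

```bash
python3 w.py 3 orange_mid
cat > o.py <<'E'
from h import *
import pickle
rays=[];ps=pickle.load(open('ps0.pkl','rb'))
D=[('w3',)+pickle.load(open('w3.pkl','rb')),('w2',)+pickle.load(open('w2.pkl','rb')),('scene',)+ps['scene'],('side',)+ps['side']]
for nm,p,st in D:
    hsv=cv2.cvtColor(p['color'],cv2.COLOR_BGR2HSV); m=cv2.inRange(hsv,(5,110,70),(22,255,255))
    k,l,s,ce=cv2.connectedComponentsWithStats(m); q=proj(p,(501,-313,8),st)
    i=min((i for i in range(1,k) if s[i,4]>60),key=lambda i:np.linalg.norm(ce[i]-q))
    cn=cv2.findContours((l==i).astype(np.uint8),0,2)[0][0]; rc=cv2.minAreaRect(cn)
    print(nm,s[i].tolist(),'centroid',np.round(ce[i],1),'rect',np.round(rc[0],1),np.round(rc[1],1),np.round(atz(p,rc[0],7,st),1),np.round(atz(p,ce[i],7,st),1))
    bp=cv2.boxPoints(rc); print('  sides',[round(float(np.linalg.norm(atz(p,bp[a],7,st)-atz(p,bp[a+1],7,st))),1) for a in(0,1)])
    rays.append((nm,ray(p,rc[0],st)))
d=dict(rays)
for c in [('w3','scene'),('w3','side'),('w3','scene','side')]:
    print(c,[np.round(v,1) for v in tri([d[k] for k in c])])
E
python3 o.py
```

```text
{'time_s': 8.35, 'q': [-0.554, 0.303, 1.868, -0.0, 0.97, -1.729], 'tcp_pos': [555.798, -316.787, 199.7], 'tcp_rot': [0.832, 0.554, 0.0, 0.0], 'contact_force': [0.047, -0.163, 0.71], 'gripper_width': 0.002}
orange_mid [296.8 129.5] 0.86 [ 502.1 -316.     8. ]
orange_mid [176.3 229. ] 0.64 [ 549.4 -482.     8. ]
w3 [267, 59, 59, 133, 1751] centroid [295.9 123.9] rect [296.1 125. ] [134.4  19.7] [ 497.9 -315.     7. ] [ 496.7 -314.7    7. ]
  sides [19.0, 133.2]
w2 [292, 150, 31, 92, 368] centroid [309.3 214.3] rect [300.9 196.8] [94.6 17.7] [ 513.6 -316.2    7. ] [ 535.1 -315.6    7. ]
  sides [18.3, 103.9]
scene [259, 168, 45, 15, 193] centroid [280.6 174.8] rect [281.1 174.7] [ 5.3 44.9] [ 503.4 -310.9    7. ] [ 504.6 -311.5    7. ]
  sides [139.4, 30.5]
side [339, 156, 51, 13, 260] centroid [364.7 161.9] rect [364.2 161.7] [50.3  6.5] [ 499.1 -315.7    7. ] [ 497.6 -315.4    7. ]
  sides [26.8, 135.5]
('w3', 'scene') [array([ 499.1, -316. ,    3. ]), array([1.2, 1.2])]
('w3', 'side') [array([ 498.4, -314.9,    7.7]), array([0.6, 0.6])]
('w3', 'scene', 'side') [array([ 499.2, -316.2,    4.5]), array([1.5, 1.6, 1.6])]
```

View pics/w3.png

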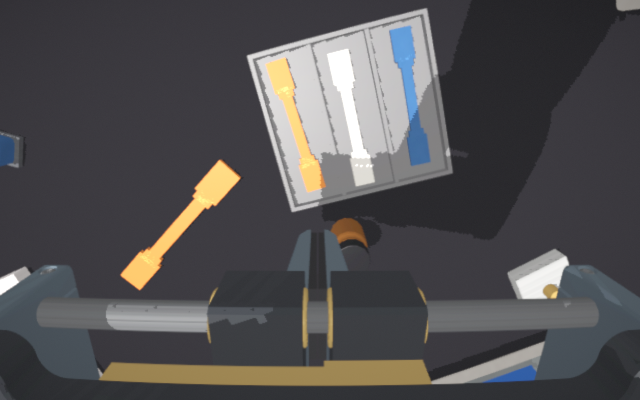

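The picture shows the tray orange whole, (267–325, 59–191), middle at (296,125), and the vial at (348,245), about 100 mm from it. Orange middle is about (499, -315), height about 8 (w3+side 7.7; the scene camera gives 3–4 mm lower). It measures 133 x 19 mm, as expected. Now I go to 30 mm above it.

>>> {"method": "arm_command", "body": {"commands": [[[0, 0, 0, -0.25, -0.66, 0.3, 0], [0, 0, 0, -0.25, -0.67, 0.6, 0], [0, 0, 0, 0, 0, 0.9, 0], [0, 0, 0, 0, 0, 0.9, 0], [0, 0, 0, 0, 0, 0.85, 0], [0, 0, 0, 0, 0, 0.45, 0], [0, 0, 0, 0, 0, 0, 0], [0, 0, 0, 0, 0, 0, 0]]]}}

```text
time_s: 9.25
tcp_pos: [499.4, -315.0, 40.0]
tcp_rot: [0.832, 0.554, -0.0, 0.0]
contact_force: [0.1, -0.1, -0.4]
gripper_width: 0.003
```

>>> {"method": "arm_command", "body": {"commands": [[[0, 0, 0, 0, 0, 0, 0], [0, 0, 0, 0, 0, 0, 0], [0, 0, 0, 0, 0, 0, 0], [0, 0, 0, 0, 0, 0, 0], [0, 0, 0, 0, 0, 0, 0], [0, 0, 0, 0, 0, 0, 0], [0, 0, 0, 0, 0, 0, 0], [0, 0, 0, 0, 0, 0, 0]]]}}

```text
time_s: 10.05
tcp_pos: [499.2, -314.8, 39.5]
tcp_rot: [0.832, 0.554, -0.0, -0.0]
contact_force: [0.3, -0.7, 0.2]
gripper_width: 0.005
```

```bash
python3 g.py or
```

```text
{'time_s': 10.05, 'tcp_pos': [499.183, -314.773, 39.496], 'contact_force': [0.312, -0.677, 0.218]}
side [364 152]
scene [281 163]
```

View pics/or_side.png

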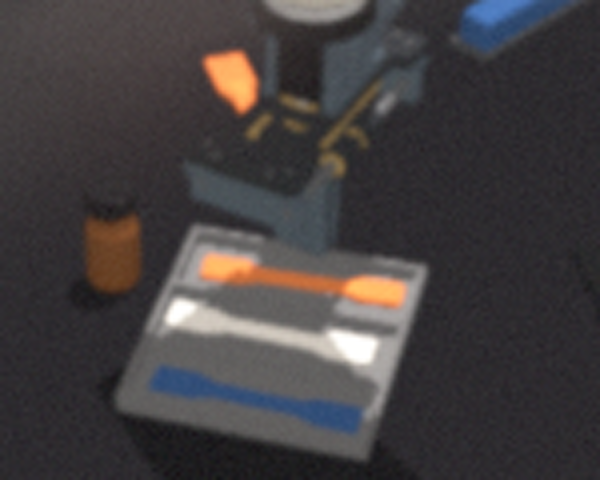

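View pics/or_scene.png

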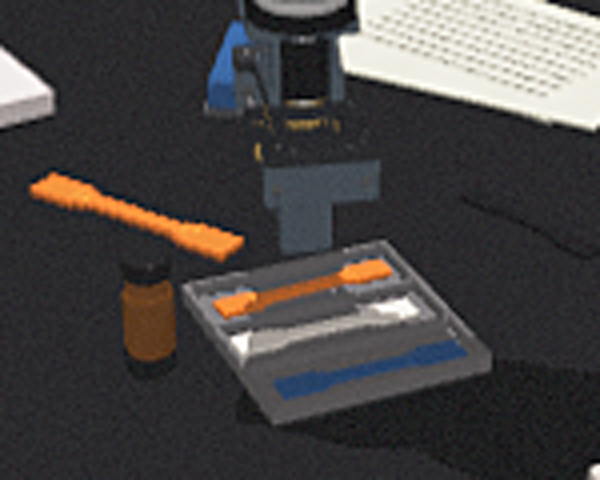

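Both crops show the shut fingertips hanging above the middle of the tray orange (side crop (303,245), specimen middle (300,280)), with a gap. Hold on, then rise and go to green.

>>> {"method": "arm_command", "body": {"commands": [[[0, 0, 0, 0, 0, 0, 0], [0, 0, 0, 0, 0, 0, 0], [0, 0, 0, 0, 0, 0, 0], [0, 0, 0, 0, 0, 0, 0], [0, 0, 0, 0, 0, 0, 0], [0, 0, 0, 0, 0, 0, 0], [0, 0, 0, 0, 0, 0, 0], [0, 0, 0, 0, 0, 0, 0]]]}}

```text
time_s: 10.95
tcp_pos: [499.2, -314.8, 39.5]
tcp_rot: [0.832, 0.554, -0.0, 0.0]
contact_force: [-1.2, -0.1, 0.5]
gripper_width: 0.005
```

>>> {"method": "arm_command", "body": {"commands": [[[0, 0, 0, 0, 0, 0, 0], [0, 0, 0, 0, 0, 0, 0], [0, 0, 0, 0, 0, 0, 0], [0, 0, 0, 0, 0, 0, 0], [0, 0, 0, 0, 0, 0, 0], [0, 0, 0, 0, 0, -0.5, 0], [0, 0, 0, 0, 0, -0.9, 0], [0, 0, 0, 0, 0, -0.9, 0]]]}}

```text
time_s: 11.75
tcp_pos: [498.8, -314.5, 132.2]
tcp_rot: [0.832, 0.554, -0.0, -0.001]
contact_force: [0.6, -0.8, 0.2]
gripper_width: 0.008
```

>>> {"method": "arm_command", "body": {"commands": [[[0, 0, 0, 0.5, -0.24, -0.9, 0], [0, 0, 0, 0.9, -0.435, 0, 0], [0, 0, 0, 0.93, -0.45, 0, 0], [0, 0, 0, 0.93, -0.45, 0, 0], [0, 0, 0, 0.93, -0.45, 0, 0], [0, 0, 0, 0.93, -0.45, 0, 0], [0, 0, 0, 0.93, -0.45, 0, 0], [0, 0, 0, 0.93, -0.45, 0, 0]]]}}

```text
time_s: 12.55
tcp_pos: [482.0, -3.6, 167.7]
tcp_rot: [0.832, 0.554, 0.0, 0.0]
contact_force: [0.5, 0.1, 0.4]
gripper_width: 0.004
```

>>> {"method": "arm_command", "body": {"commands": [[[0, 0, 0, 0.93, -0.45, 0, 0], [0, 0, 0, 0.9, -0.435, 0, 0], [0, 0, 0, 0.4, -0.19, 0, 0], [0, 0, 0, 0, 0, 0, 0], [0, 0, 0, 0, 0, 0, 0], [0, 0, 0, 0, 0, 0, 0], [0, 0, 0, 0, 0, 0, 0], [0, 0, 0, 0, 0, 0, 0]]]}}

```text
time_s: 13.35
tcp_pos: [477.1, 93.0, 167.5]
tcp_rot: [0.833, 0.554, -0.0, 0.0]
contact_force: [1.0, -0.9, 0.1]
gripper_width: 0.003
```

```bash
python3 w.py 4 start_top zero_top estop_top; sed -i "s/w=pickle.load(open('w1.pkl','rb'))/w=pickle.load(open('w4.pkl','rb'))/" f.py; python3 f.py | grep w1
```

```text
{'time_s': 13.35, 'q': [0.145, 0.107, 2.184, -0.0, 0.851, -1.029], 'tcp_pos': [477.127, 93.031, 167.547], 'tcp_rot': [0.833, 0.554, -0.0, 0.0], 'contact_force': [1.047, -0.88, 0.082], 'gripper_width': 0.003}
start_top [316.2 209.3] 0.8 [477.2  92.7  80.5]
start_top [548.7 176.8] 0.3 [521.8 267.2  80.5]
zero_top [426.7 189.1] 0.73 [494.5 175.9  80.5]
estop_top [552.1 170.9] 0.81 [512.2 263.4  93.5]
w1 green [298, 186, 38, 39, 1159] [316.7 205.4] [320.3 210.5]
w1 blue [405, 166, 41, 39, 1231] [425.3 185.3] [429.4 186.1]
w1 red [512, 142, 53, 51, 2092] [538.4 167. ] [542.8 166.5]
('w1',) False [4.93376e+02 1.76808e+02 2.05000e-01] green [476.1  93.6] blue [493.4 176.8] red [510.7 260. ]
('w1',) True [4.92921e+02 1.75472e+02 1.97000e-01] green [476.3  92.1] blue [492.9 175.5] red [509.5 258.8]
```

View pics/w4.png

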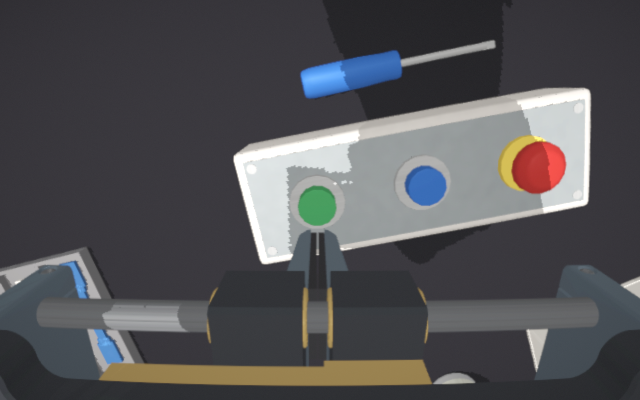

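The picture shows the green button at (317,205), straight under the fingertips, and w4 gives (476.3, 93.0), within 1 mm. Descending to just above it, then pressing slowly.

>>> {"method": "arm_command", "body": {"commands": [[[0, 0, 0, 0, 0, 0.6, 0], [0, 0, 0, 0, 0, 0.9, 0], [0, 0, 0, 0, 0, 0.5, 0], [0, 0, 0, 0, 0, 0.05, 0], [0, 0, 0, 0, 0, 0, 0], [0, 0, 0, 0, 0, 0, 0], [0, 0, 0, 0, 0, 0, 0], [0, 0, 0, 0, 0, 0, 0]]]}}

```text
time_s: 14.35
tcp_pos: [477.6, 93.8, 86.4]
tcp_rot: [0.832, 0.554, 0.001, 0.0]
contact_force: [-0.7, 0.8, -1.4]
gripper_width: 0.006
```

>>> {"method": "arm_command", "body": {"commands": [[[0, 0, 0, 0, 0, 0.04, 0], [0, 0, 0, 0, 0, 0.03, 0], [0, 0, 0, 0, 0, 0.03, 0], [0, 0, 0, 0, 0, 0.03, 0], [0, 0, 0, 0, 0, 0, 0], [0, 0, 0, 0, 0, 0, 0], [0, 0, 0, 0, 0, 0, 0], [0, 0, 0, 0, 0, 0, 0]]]}}

```text
time_s: 15.15
tcp_pos: [477.0, 93.7, 80.3]
tcp_rot: [0.832, 0.554, -0.0, 0.0]
contact_force: [-0.7, 0.1, -0.2]
gripper_width: 0.006
```

>>> {"method": "arm_command", "body": {"commands": [[[0, 0, 0, 0, 0, 0.03, 0], [0, 0, 0, 0, 0, 0.03, 0], [0, 0, 0, 0, 0, 0.03, 0], [0, 0, 0, 0, 0, 0.02, 0], [0, 0, 0, 0, 0, 0, 0], [0, 0, 0, 0, 0, 0, 0], [0, 0, 0, 0, 0, 0, 0], [0, 0, 0, 0, 0, 0, 0]]]}}

```text
time_s: 15.95
tcp_pos: [477.0, 93.7, 75.9]
tcp_rot: [0.832, 0.554, -0.0, -0.0]
contact_force: [0.2, -0.1, -0.1]
gripper_width: 0.006
```

>>> {"method": "arm_command", "body": {"commands": [[[0, 0, 0, 0, 0, 0.03, 0], [0, 0, 0, 0, 0, 0.02, 0], [0, 0, 0, 0, 0, 0, 0], [0, 0, 0, 0, 0, 0, 0], [0, 0, 0, 0, 0, 0, 0], [0, 0, 0, 0, 0, 0, 0], [0, 0, 0, 0, 0, 0, 0], [0, 0, 0, 0, 0, 0, 0]]]}}

```text
time_s: 16.75
tcp_pos: [477.2, 93.8, 74.6]
tcp_rot: [0.832, 0.554, -0.0, -0.0]
contact_force: [-6.3, -1.6, 19.9]
gripper_width: 0.005
```

>>> {"method": "arm_command", "body": {"commands": [[[0, 0, 0, 0, 0, 0.01, 0], [0, 0, 0, 0, 0, 0, 0], [0, 0, 0, 0, 0, 0, 0], [0, 0, 0, 0, 0, 0, 0], [0, 0, 0, 0, 0, 0, 0], [0, 0, 0, 0, 0, 0, 0], [0, 0, 0, 0, 0, 0, 0], [0, 0, 0, 0, 0, 0, 0]]]}}

```text
time_s: 17.55
tcp_pos: [477.2, 93.8, 74.5]
tcp_rot: [0.832, 0.554, -0.0, -0.0]
contact_force: [-9.2, -0.4, 28.0]
gripper_width: 0.003
```

The button is at its stop: force rose to 28 N with z steady at 74.5, which is 6 mm of travel. Drawing clear upward and back.

>>> {"method": "arm_command", "body": {"commands": [[[0, 0, 0, 0, 0, -0.2, 0], [0, 0, 0, 0, 0, -0.6, 0], [0, 0, 0, 0, 0, -0.9, 0], [0, 0, 0, 0, 0, -0.9, 0], [0, 0, 0, 0, 0, -0.6, 0], [0, 0, 0, 0, 0, 0, 0], [0, 0, 0, 0, 0, 0, 0], [0, 0, 0, 0, 0, 0, 0]]]}}

```text
time_s: 18.35
tcp_pos: [476.4, 93.6, 200.5]
tcp_rot: [0.832, 0.554, -0.001, -0.0]
contact_force: [-0.5, 0.1, -0.0]
gripper_width: 0.008
```

>>> {"method": "arm_command", "body": {"commands": [[[0, 0, 0, -0.4, 0.17, 0, 0], [0, 0, 0, -0.9, 0.37, 0, 0], [0, 0, 0, -0.9, 0.37, 0, 0], [0, 0, 0, -0.4, 0.17, 0, 0], [0, 0, 0, 0, 0, 0, 0], [0, 0, 0, 0, 0, 0, 0], [0, 0, 0, 0, 0, 0, 0], [0, 0, 0, 0, 0, 0, 0]]]}}

```text
time_s: 19.15
tcp_pos: [476.7, -18.1, 201.3]
tcp_rot: [0.832, 0.555, -0.0, -0.0]
contact_force: [0.1, -0.5, -0.4]
gripper_width: 0.006
```

```bash
cat > z.py <<'E'
from h import *
import pickle
ps=pickle.load(open('ps0.pkl','rb'))
for c in('scene','side'):
    p=optics.capture(c); u=proj(p,(490,177,75)).astype(int); im=p['color']; cv2.imwrite(f'pics/end_{c}.png',im)
    x,y=u[0]-60,u[1]-70
    a=np.hstack([q[y:y+140,x:x+120] for q in(ps[c][0]['color'],im)]); cv2.imwrite(f'pics/endc_{c}.png',cv2.resize(a,None,fx=3.3,fy=3.3,interpolation=2))
E
python3 z.py; python3 w.py 5
```

```text
{'time_s': 19.25, 'q': [-0.087, 0.038, 2.183, 0.0, 0.921, -1.263], 'tcp_pos': [476.773, -18.243, 201.452], 'tcp_rot': [0.832, 0.555, -0.0, -0.0], 'contact_force': [-0.184, -0.138, -0.436], 'gripper_width': 0.004}
```

View pics/endc_scene.png

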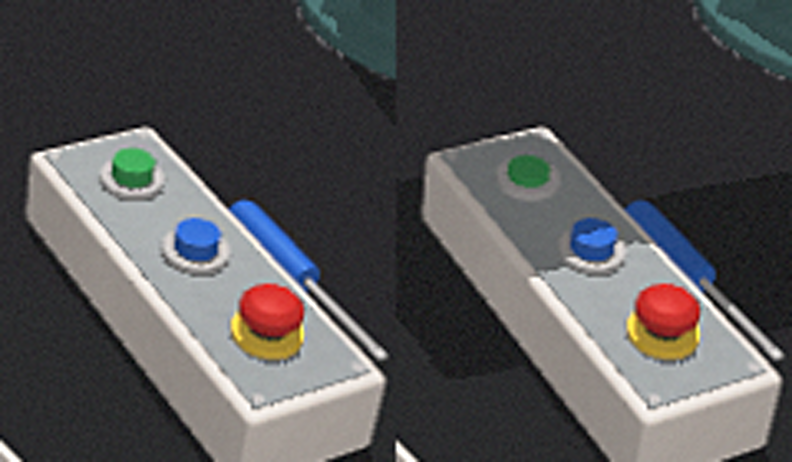

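View pics/end_scene.png

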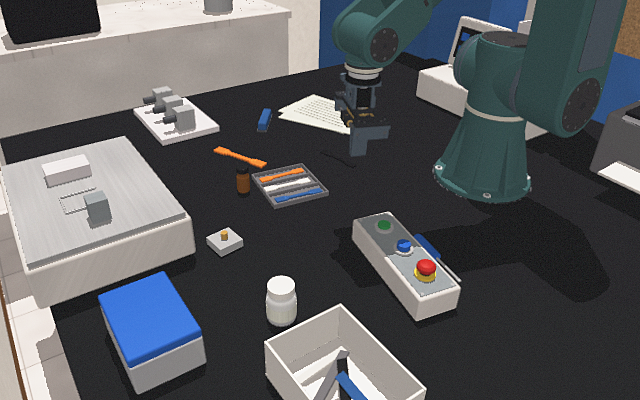

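View pics/endc_side.png

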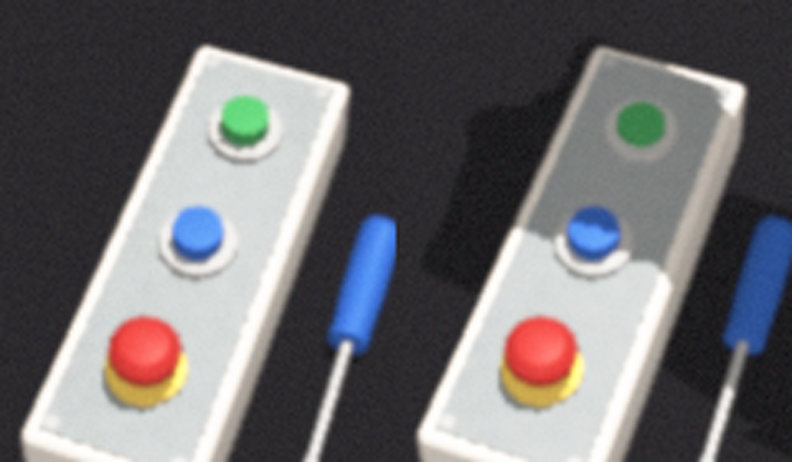

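The end pictures show green (384,225) sunk compared with the start and blue and red as before. The driver, specimens and jars are where they were, and the hand is clear at (370,140). Handing in.

```bash
python3 -c "
from h import *
print(workorder.job_done())"
```

```text
the job is handed in; nothing more can be done
None
```

I did the point-and-check in the order asked, pressed the green start button fully in, drew the hand clear and handed the job in at about 19 s of the 51 s allowed.

| Step | Fingertip position (mm) | Result |
|---|---|---|
| Point at red emergency stop | (510, 260, 123.5) | about 30 mm above, held about 2.4 s |
| Point at orange specimen in the tray | (499, -315, 39.5) | about 31 mm above, held about 2.4 s |
| Press green start button | stopped at z = 74.5 | full 6 mm travel, 28 N at the stop |

I took the orange specimen in the tray (about 133 mm). The orange one outside it measures about 185 mm, and the third look-alike is black.

**Last checks:** In the end pictures the green cap stays down. The red and blue buttons, the specimens, the driver and the jars look as they did at the start. The force reading is near zero and the hand is at z = 201 mm.

**Disagreements:**
- The scene camera put the orange specimen about 4 mm off in position and height from the other views. I relied on the wrist and side views.
- It was also about 3 px off on the red button in the panel fit; the other panel measurements agreed within about 1 px.
- The 4 N of button friction did not show in the force reading between steps; only the stop showed clearly.

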